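# Load the specimen feeder and the hand-polishing trays

## Task

Sort the four dark resin specimen mounts for polishing: load the two round ones into the spring feeder tube, the thick one first and the thin one on top of it, pressing each one down, before the next goes in, until its top is just below the rim of the tube. Lay the square mount flat in the square tray and the oblong mount flat in the oblong tray, before or after the round ones. Leave the bottle and the jar standing where they are.

Things in the scene. Friction and masses are not known exactly. Their poses are not given: they have to be found in the camera images.
- thick_round: thick round mount: black resin cylinder lying flat side down on the table, diameter 40, height 32, with a small square (14) steel section in its upper face; about 85 g. Origin at the centre of its underside, z up. All sizes in mm.
- thin_round: thin round mount: black resin cylinder, diameter 40, height 22, with a small round (16) steel section in its upper face; about 60 g. Origin at the centre of its underside, z up.
- square_mount: square mount: black resin block 36 x 36, height 24, with a small square steel section in its upper face; about 70 g. Origin at the centre of its underside, x and y along its sides, z up.
- oblong_mount: oblong mount: black resin block 60 long (along its x) x 26 wide (along its y), height 24, with a steel strip in its upper face; about 80 g. Origin at the centre of its underside, z up.
- feeder: spring feeder, fixed to the table: upright aluminium tube, open at the top, on a square grey foot plate 90 x 90 x 8. The tube's rim is 100 above the table, inner diameter 56, outer diameter 64. A flat brass follower (diameter 52) inside carries the parts. Origin at the centre of its underside on the tube's axis, z up.
- follower (a joint): how far the feeder's follower is pushed down, in m, 0 to 0.062 (starts at 0 to 0.006). At value d its upper face is 6 mm + d below the rim. A spring pushes it up, but a friction brake holds it wherever it is left; a mount's weight does not move it. Pushing takes 5 to 12 N: press on the mount with closed fingertips, which fit inside the tube.
- square_tray: square tray, fixed to the table: steel, outside 70 x 70, inside 64 x 64, walls 3 thick, rim 12 above the table, floor 3 thick. Origin at the centre of its underside, x and y along its sides, z up.
- oblong_tray: oblong tray, fixed to the table: steel, outside 96 (along its x) x 62 (along its y), inside 90 x 56, walls 3 thick, rim 12 above the table, floor 3 thick. Origin at the centre of its underside, z up.
- bottle: white plastic bottle with a blue cap, diameter 60, height 150, standing loose at the side. Not to be disturbed. Origin at the centre of its underside.
- jar: grey jar with a white lid, diameter 56, height 60, standing loose at the side. Not to be disturbed. Origin at the centre of its underside.
Mind the look-alikes: they are no part of the job. Leave any orange look-alike of the thick_round alone. Leave any orange look-alike of the thin_round alone.

How it is judged (in metres and radians):
On the way, in this order (a step that is already met when the one before it is completed fails the run):
1. the thick round mount stands in the feeder, pressed down until its top is not above the rim, while the thin one is still outside the feeder (horizontal distance between thick_round and feeder below 0.014 m and z of thick_round in the frame of feeder below 0.07 m and angle between thick_round's own z axis and vertical below 0.15 rad and horizontal distance between thin_round and feeder above 0.05 m), for 0.2 s.
2. the thin round mount stands on the thick one in the feeder, pressed down until its top is not above the rim (horizontal distance between each of thick_round, thin_round and feeder below 0.014 m and z of thick_round in the frame of feeder below 0.07 m and angle between each of thick_round, thin_round's own z axis and vertical below 0.15 rad and z of thin_round in the frame of feeder below 0.08 m and z of thin_round in the frame of thick_round above 0.028 m), for 0.2 s.
At the end, for the whole second after the job is handed in: Thin round mount on the thick one, upright in the feeder, top at most 2 mm above the rim; square and oblong mounts flat in their own trays (centre within 25 mm of the tray's, under 4 mm off its floor); all released and at rest (all of step 2 and horizontal distance between square_mount and square_tray below 0.025 m and z of square_mount in the frame of square_tray below 0.007 m and angle between each of square_mount, oblong_mount's own z axis and vertical below 0.12 rad and horizontal distance between oblong_mount and oblong_tray below 0.025 m and z of oblong_mount in the frame of oblong_tray below 0.007 m and linear speed of each of thick_round, thin_round, square_mount, oblong_mount below 0.02 m/s); the robot touches nothing.
It fails at once if the bottle is moved by more than 30 mm or tipped (distance of bottle from where it was at the start of the episode above 0.03 m or angle between bottle's own z axis and vertical above 0.4 rad).
It fails at once if the jar is moved by more than 30 mm or tipped (distance of jar from where it was at the start of the episode above 0.03 m or angle between jar's own z axis and vertical above 0.4 rad).
It also fails if it takes over 106 s, if anything falls off the work surface, if the arm or the gripper's body presses on something with over 40 N, if the wrist force passes 120 N, or if a joint passes its speed limit or range.

## Robot

A 6-joint arm with a two-finger parallel gripper is mounted at the origin on the work surface. World frame = base frame: x ahead of the robot, y to its left, z up, the work surface at z = 0. Lengths are in mm, angles in rad, forces in N, time in s.
With the tool pointing down it reaches from about 275 to 750 mm from the base axis. Payload 10.2 kg.
Tool frame: the origin (TCP) lies at the very end of the fingers, on their centre line; the grasp point (between the pads) lies 19 mm behind it; z points along the fingers, y is the line along which they close (so a half turn about z gives the same grasp; the last joint's range is limited). The gripper opens to 85 mm and grips with 20 to 120 N. Pads are 22 mm wide; open, the fingers measure 114 mm over their backs; the gripper's body (76 mm by 85 mm) begins 54 mm behind the grasp point. The pads swing forward as they close: fully open they stand 13 mm farther back than shut.
Start: joints at [-1.52, 0.313, 1.498, -0, 1.331, -0.223], TCP at [141.942, -505.454, 231.294] pointing down, gripper open.
Joint ranges: [-2.94, 2.94], [-0.97, 2.17], [0.19, 2.56], [-1.23, 4.37], [0.02, 3.11], [-2.88, 2.88]. Speed limits (rad/s): [2.39, 2.39, 3.01, 3.14, 3.14, 3.14].

## Interface

Orientations are given as a unit quaternion [w, x, y, z].
In Python, from rig import * gives the robot as it stands. The module is installed in compiled form; this text tells all that it offers.
- The arm moves only by the shell command python3 -m crank 'ROWS' [FORCE]. ROWS is JSON, a list that holds one entry, the list of rows, each a list of 7 numbers: the shift along the tool's x, y, z in units of 25 mm (1.0 is 25 mm), then the turn, a rotation vector about the tool's x, y, z in units of 8 degrees (1.0 is 8 degrees), then the finger opening in mm, from 0 to 85.4. A call has exactly 8 rows; each row shifts and turns the commanded pose from where the row before left it, along the tool's axes as they then stand; what a row does not reach is not made up. A row lasts 1/10 s, in which the tool goes at most 50 mm and 8.59 degrees, less where a joint would pass 70% of its speed; a pose out of reach is approached as far as the arm can. A call is refused whole if a number of a shift passes 1 or a number of a turn 1, either way. A call with a gripper value outside its range is refused whole. The fingers move at their own pace and stop on an object; FORCE is the grip in N (left out, the last holds). Time passes only in rows, so rows that do not move let the fingers close, or fill a call up. It gives the time, the measured TCP pose, the force, the opening and the grip force at its end, in the units of the state.
- sense(): the state, without advancing time (a new reading comes with each control period).
- capture(name): name is "scene" or "top"; returns the picture (420x560x3 uint8, blue, green, red); there is no depth.
- camera_model(name): a dict with "fx", "fy", "cx", "cy" (pixels), "world_from_camera" (4x4, takes a point from camera to world coordinates). Camera axes: x right, y up, looking along -z (the intrinsics and any distortion apply to the point x, -y, -z); pixel columns grow to the right and rows downward; lengths in mm; the calibration is good to about 2 mm. A picture is of the moment at which its call begins. camera_model takes no time and is no camera call.
- finish_job(): hands the job in; it is judged then, once.
The state is a dict: "time_s": time; "joints": joint angles; "dq": joint speeds; "tau": joint torques, N m; "eef_pos": TCP position; "ee_rot": TCP orientation; "force": force on the tool from outside, world axes, zero at the start; "wrist_torque": the same for the moment, N m; "grip_width": opening from 0.0 (shut) to 1.0 (fully open); "grip_force": force on a finger pad.
Only numpy, scipy, OpenCV 4.12 (cv2) and the standard library are available. Lean on these libraries where they do the work, as an engineer would, in place of code of your own. Each camera call takes 0.05 s, during which the arm holds its last target. There are 200 camera calls.

## Working session

There is one attempt and no reset: what is moved stays moved. The work goes in short steps, Python scripts to look and compute and a shell command to move; the robot and the scene stay as the last step left them, time stands still between calls to the robot, and variables do not carry over. Pictures are saved under pics/ and viewed, at most 14 in all, crops included, and the job is handed in when it is done.

```bash
mkdir -p pics; python3 - <<'E'
from rig import *
import cv2,numpy as np
for n in("scene","top"):
    cv2.imwrite(f"pics/{n}0.png",capture(n)); m=camera_model(n); print(n,{k:(np.round(v,3).tolist()) for k,v in m.items()})
s=sense();print(s)
E
```

```text
scene {'fx': 462.952, 'fy': 462.952, 'cx': 274.958, 'cy': 209.012, 'world_from_camera': [[0.114, -0.719, 0.686, 1273.965], [0.993, 0.096, -0.066, -65.293], [-0.019, 0.689, 0.725, 877.236], [0.0, 0.0, 0.0, 1.0]]}
top {'fx': 445.722, 'fy': 445.722, 'cx': 283.958, 'cy': 201.823, 'world_from_camera': [[-0.014, 0.993, -0.121, 390.655], [-1.0, -0.013, 0.014, 1.729], [0.013, 0.121, 0.993, 1215.205], [0.0, 0.0, 0.0, 1.0]]}
{'time_s': 0.1, 'joints': array([-1.52039554e+00,  3.13410637e-01,  1.49836121e+00, -1.23936532e-05,
        1.33097042e+00, -2.23385360e-01]), 'dq': array([-0.00074592, -0.00026331, -0.00203388, -0.00081465,  0.00087902,
       -0.00109095]), 'tau': array([ 2.40151829e-03, -4.12902868e+01, -2.60146236e+01, -1.80509237e-04,
        3.00430067e-03, -6.16397216e-06]), 'eef_pos': array([ 141.92985817, -505.21987255,  230.78376744]), 'ee_rot': array([-5.73178062e-04,  9.90644401e-01,  1.36467359e-01,  4.36582695e-05]), 'force': array([0.29720721, 0.18390195, 0.03638943]), 'wrist_torque': array([-0.02543422, -0.02127507, -0.01429347]), 'grip_force': 0.0, 'grip_width': 0.9976261398107809}
```

View pics/scene0.png

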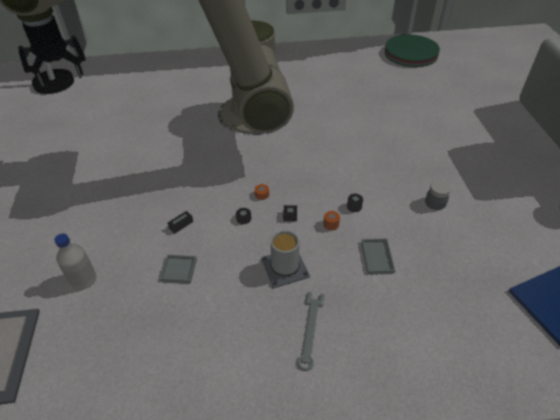

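View pics/top0.png

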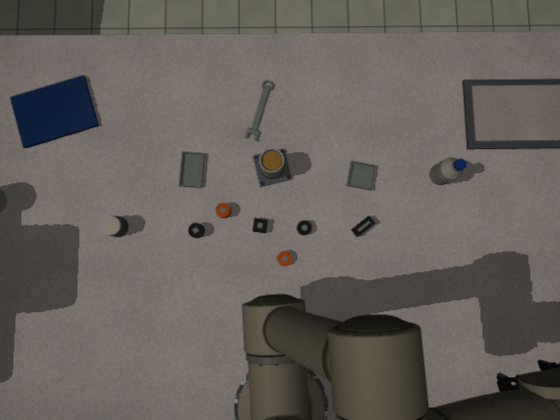

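The scene view shows two black rounds at (355,202) and (243,215), the square at (290,213), the oblong at (180,222), orange look-alikes at (262,191) and (332,220), the feeder at (285,255), the square tray at (178,269) and the oblong tray at (377,256). In the top view the same things are at: rounds (196,230) and (304,228), square (260,225), oblong (363,226), feeder (272,162), square tray (362,175), oblong tray (193,170). Next I make an enlarged crop to tell the rounds apart, and measure.

```bash
cat > h.py <<'E'
import cv2,numpy as np
from rig import *
def ray(n,uv):
    m=camera_model(n);T=np.array(m["world_from_camera"])
    d=T[:3,:3]@np.array([(uv[0]-m["cx"])/m["fx"],-(uv[1]-m["cy"])/m["fy"],-1.]);return T[:3,3],d
def plane(n,uv,z):
    o,d=ray(n,uv);return o+d*(z-o[2])/d[2]
def tri(a,b):
    (o,d),(p,e)=ray("scene",a),ray("top",b)
    s=np.linalg.lstsq(np.c_[d,-e],p-o,rcond=None)[0];x,y=o+s[0]*d,p+s[1]*e
    return (x+y)/2,np.linalg.norm(x-y)
E
python3 - <<'E'
from h import *
S,T=cv2.imread("pics/scene0.png"),cv2.imread("pics/top0.png")
def crop(I,c,w=24):return cv2.resize(I[c[1]-w:c[1]+w,c[0]-w:c[0]+w],(260,260),interpolation=cv2.INTER_CUBIC)
a=np.hstack([crop(S,(355,202)),crop(S,(243,215)),crop(S,(290,213))]);b=np.hstack([crop(T,(196,230)),crop(T,(304,228)),crop(T,(260,225))])
cv2.imwrite("pics/c1.png",np.clip(np.vstack([a,b])*1.8,0,255).astype(np.uint8))
for n,I,L in(("scene",S,[(355,202),(243,215),(290,213),(180,222)]),("top",T,[(196,230),(304,228),(260,225),(363,226)])):
    for c in L:
        w=18;p=I[c[1]-w:c[1]+w,c[0]-w:c[0]+w].max(2);m=(p<62).astype(np.uint8)
        k,l,st,ce=cv2.connectedComponentsWithStats(m);i=1+np.argmax(st[1:,4]);cn,_=cv2.findContours((l==i).astype(np.uint8),0,2)
        print(n,c,p[2,2],st[i][:2]+np.array(c)-w,st[i][2:],cv2.minAreaRect(cn[0]))
E
```

```text
scene (355, 202) 120 [347 194] [ 16  18 208] ((17.5, 18.5), (17.0, 15.0), 90.0)
scene (243, 215) 121 [236 208] [ 15  16 175] ((18.0, 18.5), (15.0, 14.0), 90.0)
scene (290, 213) 120 [283 206] [ 14  16 184] ((17.5, 18.5), (15.0, 13.0), 90.0)
scene (180, 222) 117 [168 212] [ 25  21 252] ((17.73235321044922, 18.079410552978516), (12.271439552307129, 25.539934158325195), 57.528804779052734)
top (196, 230) 125 [189 223] [ 17  15 177] ((19.0, 18.0), (14.0, 16.0), 90.0)
top (304, 228) 123 [297 221] [ 15  14 152] ((18.0, 17.5), (13.0, 14.0), 90.0)
top (260, 225) 120 [253 218] [ 15  15 165] ((18.128711700439453, 18.212871551513672), (13.83101749420166, 13.532506942749023), 5.710593223571777)
top (363, 226) 117 [352 216] [ 23  21 205] ((18.170732498168945, 17.96341323852539), (10.463642120361328, 23.11371612548828), 51.34019088745117)
```

View pics/c1.png

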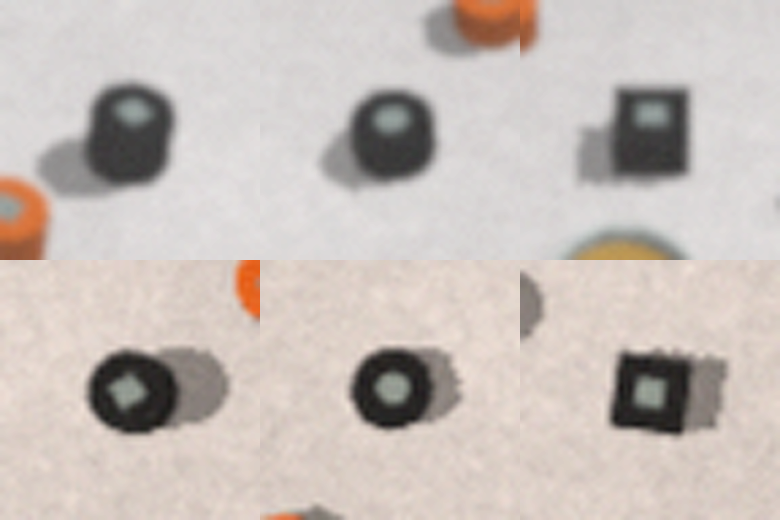

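Black candidates for the thick one: scene (355,202) / top (196,230), which is taller and has a square steel section, so it is thick_round. Scene (243,215) / top (304,228) is shorter with a round section, so it is thin_round. Top (260,225) is the square mount. The orange ones at top (223,210) and (285,258) are look-alikes to leave alone.

```bash
python3 - <<'E'
from h import *
S,T=cv2.imread("pics/scene0.png"),cv2.imread("pics/top0.png")
def steel(I,c):
    w=18;p=I[c[1]-w:c[1]+w,c[0]-w:c[0]+w].max(2).astype(float)
    k,l,st,ce=cv2.connectedComponentsWithStats((p<75).astype(np.uint8));i=1+np.argmax(st[1:,4])
    cn,_=cv2.findContours((l==i).astype(np.uint8),0,2);m=np.zeros(p.shape,np.uint8);cv2.drawContours(m,[max(cn,key=len)],-1,1,-1)
    m=cv2.erode(m,np.ones((3,3),np.uint8),iterations=1)
    wt=np.clip(p-62,0,None)*m;y,x=np.mgrid[:2*w,:2*w];return np.array([(wt*x).sum(),(wt*y).sum()])/wt.sum()+np.array(c)-w
for n,a,b in(("thick",(355,202),(196,230)),("thin",(243,215),(304,228)),("sq",(290,213),(260,225)),("obl",(180,222),(363,226))):
    u,v=steel(S,a),steel(T,b);P,e=tri(u,v);print(n,u.round(1),v.round(1),P.round(1),round(e,1),"r",round(np.hypot(*P[:2])))
# orange + brass masks
for n,I in(("scene",S),("top",T)):
    H=cv2.cvtColor(I,cv2.COLOR_BGR2HSV);m=cv2.inRange(H,(3,110,80),(25,255,255))
    k,l,st,ce=cv2.connectedComponentsWithStats(m);print(n,[(c.round(1).tolist(),s.tolist()) for c,s in zip(ce[1:],st[1:]) if s[4]>15])
a=cv2.resize(S[225:300,240:310],(400,428),interpolation=3);b=cv2.resize(T[130:205,237:307],(400,428),interpolation=3)
cv2.imwrite("pics/f1.png",np.clip(np.hstack([a,b])*1.4,0,255).astype(np.uint8))
a=cv2.resize(S[240:300,340:410],(400,300));b=cv2.resize(T[140:200,160:230],(400,300));c=cv2.resize(S[240:300,145:215],(400,300));d=cv2.resize(T[145:205,327:397],(400,300))
cv2.imwrite("pics/t1.png",np.clip(np.vstack([np.hstack([a,b]),np.hstack([c,d])])*1.4,0,255).astype(np.uint8))
E
```

```text
thick [355.2 198.1] [195.1 229.8] [462.9 220.2  32.3] 1.3 r 513
thin [242.8 212.5] [304.1 227.2] [466.7 -69.4  22.9] 1.7 r 472
sq [289.9 209.6] [259.5 225. ] [473.9  50.   24.6] 1.6 r 477
obl [179.2 218.6] [363.3 225.9] [ 467.9 -228.7   24.2] 2.7 r 521
scene [([262.0, 190.8], [255, 184, 14, 15, 133]), ([332.2, 219.0], [324, 211, 16, 19, 170]), ([284.4, 241.9], [274, 234, 22, 16, 269])]
top [([271.8, 160.2], [263, 151, 19, 20, 298]), ([222.4, 209.6], [215, 203, 15, 15, 150]), ([284.1, 257.9], [277, 251, 15, 15, 158])]
```

View pics/f1.png

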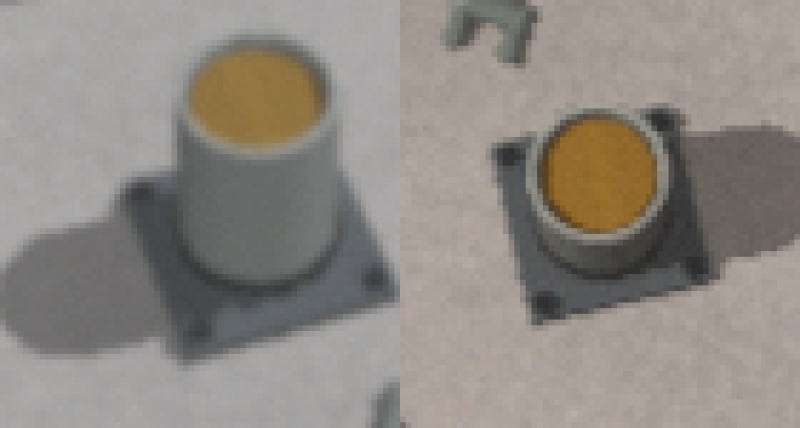

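View pics/t1.png

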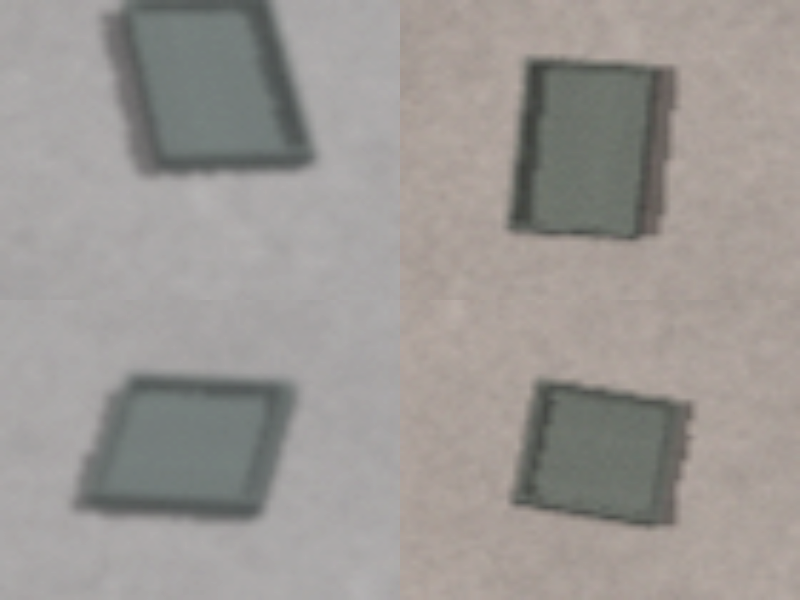

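The crops show the feeder's rim as an ellipse centred near scene (285.2,242.0) and top (271.7,160.6). Both trays are clean greenish quadrilaterals, square tray near top (362,175) and oblong tray near top (193,170). Now I compute the feeder and tray poses and the mount angles.

```bash
python3 - <<'E'
from h import *
S,T=cv2.imread("pics/scene0.png"),cv2.imread("pics/top0.png")
print("rim",*tri((285.2,242.0),(271.7,160.6)), plane("top",(271.7,160.6),100),plane("scene",(285.2,242),100))
P={}
for n,I,B in(("scene",S,dict(obl=(340,225,410,285),sq=(145,240,215,300))),("top",T,dict(obl=(160,140,230,200),sq=(327,145,397,205)))):
    for k,(x0,y0,x1,y1) in B.items():
        p=I[y0:y1,x0:x1].astype(int);m=((p[...,1]-p[...,2])>2).astype(np.uint8);m=cv2.medianBlur(m*255,3)
        cn,_=cv2.findContours(m,0,2);c=max(cn,key=cv2.contourArea);
        q=cv2.approxPolyDP(cv2.convexHull(c),.08*cv2.arcLength(c,True),True)[:,0]+[x0,y0]
        W=np.array([plane(n,v,12) for v in q])[:,:2]
        (cx,cy),sz,a=cv2.minAreaRect(np.array([plane(n,v[0]+[x0,y0],10)[:2] for v in c],np.float32))
        M=cv2.moments(c);P[k,n]=(M["m10"]/M["m00"]+x0,M["m01"]/M["m00"]+y0)
        print(k,n,len(q),W.round().tolist(),"rect",round(cx,1),round(cy,1),np.round(sz,1),round(a,1))
for k in("obl","sq"):print(k,*tri(P[k,"scene"],P[k,"top"]))
for k,c,z in(("square",(260,225),24),("oblong",(363,226),24)):
    w=18;p=T[c[1]-w:c[1]+w,c[0]-w:c[0]+w].max(2);l=cv2.connectedComponentsWithStats((p<75).astype(np.uint8))
    i=1+np.argmax(l[2][1:,4]);cn,_=cv2.findContours((l[1]==i).astype(np.uint8),0,2);c0=max(cn,key=cv2.contourArea)[:,0]+np.array(c)-w
    print(k,cv2.minAreaRect(np.array([plane("top",v,z)[:2] for v in c0],np.float32)))
for a,b in(((331.5,216),(222.4,209.6)),((261.8,188),(284.1,257.9))):print("orange",tri(a,b)[0])
for n,z,v in(("bottle",150,(459,165)),("jar",60,(116,225))):print(n,plane("top",v,z))
E
```

```text
rim [634.04340706  15.80721585  93.71862826] 1.0771268943359658 [632.62905599  15.1949905  100.        ] [639.20734517  15.69065937 100.        ]
obl scene 4 [[589.0, 265.0], [681.0, 260.0], [683.0, 206.0], [588.0, 209.0]] rect 633.8 234.3 [ 63.  100.6] 84.0
sq scene 4 [[574.0, -258.0], [585.0, -192.0], [652.0, -205.0], [638.0, -268.0]] rect 610.8 -231.3 [72.1 74.4] 78.7
obl top 4 [[670.0, 208.0], [583.0, 212.0], [592.0, 261.0], [670.0, 254.0]] rect 630.0 235.1 [55.2 89.6] 84.8
sq top 4 [[642.0, -210.0], [628.0, -265.0], [575.0, -252.0], [581.0, -195.0]] rect 607.9 -229.1 [63.5 65.9] 77.9
obl [630.74595673 235.29990847   4.04365793] 1.503750677557497
sq [ 608.36653954 -231.88066427    5.23235133] 0.2962347672180167
square ((474.0501403808594, 47.866668701171875), (40.05299758911133, 38.24689483642578), 79.75762939453125)
oblong ((467.71417236328125, -228.73216247558594), (30.693201065063477, 66.96558380126953), 37.39790344238281)
orange [515.84386579 148.04876852  31.77638702]
orange [385.84237806 -13.95431937  24.74441552]
bottle [ 605.45305202 -443.02783307  150.        ]
jar [476.59399491 419.49053536  60.        ]
```

```bash
cat > go.py <<'E'
import sys,numpy as np
from rig import sense
from scipy.spatial.transform import Rotation as R
x,y,z,p=map(float,sys.argv[1:5]);s=sense();q=s["ee_rot"];r=R.from_quat(np.roll(q,-1))
phi=np.deg2rad(p);t=R.from_matrix(np.c_[[np.cos(phi),np.sin(phi),0],[np.sin(phi),-np.cos(phi),0],[0,0,-1]])
d=np.array([x,y,z])-s["eef_pos"]
print("t",round(s["time_s"],1),"pos",s["eef_pos"].round(1),"turn",((r.inv()*t).as_rotvec(degrees=True)/8).round(2),"shift now-axes",(r.inv().apply(d)/25).round(2),"target-axes",(t.inv().apply(d)/25).round(2),"F",s["force"].round(1),"grip",round(s["grip_width"]*85.4,1),round(float(s["grip_force"]),1))
E
python3 - <<'E'
from h import *
f=lambda a,b:(a/5.714,b/5.714)
T8=lambda a,b:plane("top",(237+a/5.714,130+b/5.714),8);S8=lambda a,b:plane("scene",(240+a/5.714,225+b/5.714),8)
t=[T8(92,145),T8(281,108),T8(318,278),T8(135,322)];print("foot top",np.round(t,1)[:,:2].tolist(),np.mean(t,0))
s=[S8(122,183),S8(398,292),S8(185,362)];print("foot scene",np.round(s,1)[:,:2].tolist(),(s[0]+s[1])/2)
print("brass",plane("top",(271.8,160.2),91),plane("scene",(284.4,241.9),91),*tri((284.4,241.9),(271.8,160.2)))
E
python3 -m crank '[[[0,0,0,0,0,-1,85],[0,0,0,0,0,-1,70],[0,0,0,0,0,-1,70],[0,0,0,0,0,-1,70],[0,0,0,0,0,-1,70],[0,0,0,0,0,-1,70],[0,0,0,0,0,-1,70],[0,0,0,0,0,-1,70]]]' 40
python3 -m crank '[[[0,0,0,0,0,-1,70],[0,0,0,0,0,-1,70],[0,0,0,0,0,-1,70],[0,0,0,0,0,-1,70],[0,0,0,0,0,-1,70],[0,0,0,0,0,-1,70],[0,0,0,0,0,0,70],[0,0,0,0,0,0,70]]]'
python3 go.py 467.8 -228.7 100 127.4
```

```text
foot top [[667.9, 67.5], [685.1, -24.1], [601.4, -40.7], [581.1, 47.4]] [633.87666308  12.52650087   8.        ]
foot scene [[602.2, -36.5], [670.6, 67.4], [692.7, -20.3]] [636.40825995  15.47705886   8.        ]
brass [635.62595932  15.03510779  91.        ] [631.34867838  14.92495411  91.        ] [634.71102858  14.74718841  95.09567104] 0.48075103496409394
time_s: 0.9
eef_pos: [141.9, -505.3, 230.9]
ee_rot: [-0.0, 0.766, 0.643, 0.0]
force: [0.6, -0.8, 0.1]
grip_width: 0.824
grip_force: 0.0
time_s: 1.7
eef_pos: [141.9, -505.4, 231.1]
ee_rot: [-0.0, 0.443, 0.897, 0.0]
force: [0.1, 0.3, 0.8]
grip_width: 0.818
grip_force: 0.0
t 1.7 pos [ 141.9 -505.4  231.1] turn [ 0.   -0.    0.01] shift now-axes [ 0.85 17.08  5.25] target-axes [ 0.87 17.08  5.24] F [0.1 0.3 0.8] grip 69.9 0.0
```

```bash
python3 -m crank '[[[0.05,1,0,0,0,0,70],[0.05,1,0,0,0,0,70],[0.05,1,0,0,0,0,70],[0.05,1,0,0,0,0,70],[0.05,1,0,0,0,0,70],[0.05,1,0,0,0,0,70],[0.05,1,0,0,0,0,70],[0.05,1,0,0,0,0,70]]]' >/dev/null
python3 -m crank '[[[0.05,1,0,0,0,0,70],[0.05,1,0,0,0,0,70],[0.05,1,0.5,0,0,0,70],[0.05,1,0.8,0,0,0,70],[0.05,1,1,0,0,0,70],[0.05,1,1,0,0,0,70],[0.05,1,1,0,0,0,70],[0.07,1,0.9,0,0,0,70]]]' >/dev/null
python3 -m crank '[[[0.05,1,0,0,0,0,70],[0,0.08,0,0,0,0,70],[0,0,0,0,0,0,60],[0,0,0,0,0,0,60],[0,0,0,0,0,0,60],[0,0,0,0,0,0,60],[0,0,0,0,0,0,60],[0,0,0,0,0,0,60]]]' >/dev/null
python3 go.py 467.8 -228.7 7 127.4
```

```text
t 4.1 pos [ 466.4 -227.4  101.4] turn [-0.    0.    0.03] shift now-axes [-0.07  0.01  3.78] target-axes [-0.08  0.01  3.78] F [ 1.   0.6 -0.2] grip 60.1 0.0
```

```bash
python3 -m crank '[[[-0.07,0,0.8,0,0,0,60],[0,0,0.8,0,0,0,60],[0,0,0.8,0,0,0,60],[0,0,0.6,0,0,0,60],[0,0,0.5,0,0,0,60],[0,0,0.28,0,0,0,60],[0,0,0,0,0,0,60],[0,0,0,0,0,0,60]]]' | grep force
python3 -m crank '[[[0,0,0,0,0,0,20],[0,0,0,0,0,0,20],[0,0,0,0,0,0,20],[0,0,0,0,0,0,20],[0,0,0,0,0,0,20],[0,0,0,0,0,0,20],[0,0,0,0,0,0,20],[0,0,0,0,0,0,20]]]' 40
python3 -m crank '[[[0,0,-0.5,0,0,0,20],[0,0,-1,0,0,0,20],[0,0,-1,0,0,0,20],[0,0,-1,0,0,0,20],[0,0,-1,0,0,0,20],[0,0,-1,0,0,0,20],[0,0,-1,0,0,0,20],[0,0,0,0,0,0,20]]]' >/dev/null
python3 go.py 630.7 235.3 180 174.8
python3 - <<'E'
from h import *
cv2.imwrite("pics/g1.png",np.hstack([cv2.resize(capture("scene")[60:260,100:300],(400,400)),cv2.resize(capture("top")[120:320,270:470],(400,400))]))
E
```

```text
force: [-0.1, 0.8, 0.5]
grip_force: 0.0
time_s: 5.7
eef_pos: [468.0, -228.9, 7.5]
ee_rot: [0.001, 0.441, 0.898, -0.0]
force: [-1.1, 1.1, 6.2]
grip_width: 0.292
grip_force: 40.5
t 6.5 pos [ 468.6 -229.3  172.9] turn [-0.01  0.05 -5.89] shift now-axes [10.74 16.49 -0.32] target-axes [-4.77 19.1  -0.28] F [ 0.5 -0.3 -1.8] grip 25.0 39.7
```

View pics/g1.png

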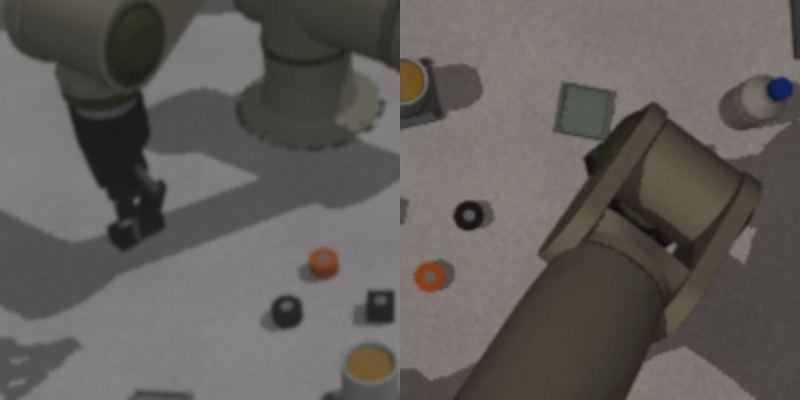

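The oblong mount hangs in the fingers at crop-left (135,230); grip reads 25 mm and 40 N. Carrying it to its tray.

```bash
python3 -m crank '[[[0,0,0,0,0,-1,20],[0,0,0,0,0,-1,20],[0,0,0,0,0,-1,20],[0,0,0,0,0,-1,20],[0,0,0,0,0,-1,20],[0,0,0,0,0,-0.9,20],[-0.24,0.5,0,0,0,0,20],[-0.24,0.9,0,0,0,0,20]]]' >/dev/null
python3 -m crank '[[[-0.24,1,0,0,0,0,20],[-0.24,1,0,0,0,0,20],[-0.24,1,0,0,0,0,20],[-0.24,1,0,0,0,0,20],[-0.24,1,0,0,0,0,20],[-0.24,1,0,0,0,0,20],[-0.24,1,0,0,0,0,20],[-0.24,1,0,0,0,0,20]]]' >/dev/null
python3 -m crank '[[[-0.24,1,0,0,0,0,20],[-0.24,1,0,0,0,0,20],[-0.24,1,0,0,0,0,20],[-0.24,1,0,0,0,0,20],[-0.24,1,0,0,0,0,20],[-0.24,1,0,0,0,0,20],[-0.24,1,0,0,0,0,20],[-0.2,0.9,0,0,0,0,20]]]' >/dev/null
python3 go.py 630.7 235.3 12 174.8
```

```text
t 9.0 pos [612.2 194.9 168.1] turn [-0.   -0.01 -0.01] shift now-axes [-0.6   1.68  6.24] target-axes [-0.59  1.67  6.24] F [-0.  -0.9 -0.7] grip 25.1 39.7
```

```bash
python3 -m crank '[[[-0.3,0.8,0,0,0,0,20],[-0.3,0.87,0,0,0,0,20],[0,0,1,0,0,0,20],[0,0,1,0,0,0,20],[0,0,1,0,0,0,20],[0,0,1,0,0,0,20],[0,0,0.8,0,0,0,20],[0,0,0,0,0,0,20]]]' >/dev/null
python3 go.py 630.7 235.3 11 174.8
```

```text
t 9.8 pos [628.9 233.5  45.2] turn [-0.01 -0.05 -0.01] shift now-axes [-0.07  0.08  1.37] target-axes [-0.06  0.08  1.37] F [-0.3 -0.4 -0.7] grip 24.8 39.6
```

```bash
python3 -m crank '[[[-0.06,0.08,0.4,0,0,0,20],[0,0,0.4,0,0,0,20],[0,0,0.3,0,0,0,20],[0,0,0.2,0,0,0,20],[0,0,0.06,0,0,0,20],[0,0,0,0,0,0,20],[0,0,0,0,0,0,45],[0,0,0,0,0,0,50]]]'
python3 -m crank '[[[0,0,0,0,0,0,50],[0,0,0,0,0,0,50],[0,0,-0.5,0,0,0,50],[0,0,-1,0,0,0,60],[0,0,-1,0,0,0,70],[0,0,-1,0,0,0,70],[0,0,-0.5,0,0,0,70],[0,0,0,0,0,0,70]]]' >/dev/null
python3 go.py 462.9 220.2 100 126
```

```text
time_s: 10.6
eef_pos: [633.4, 234.8, 15.9]
ee_rot: [0.001, 0.045, 0.999, 0.0]
force: [-1.0, 0.2, 0.4]
grip_width: 0.581
grip_force: 0.0
t 11.4 pos [633.9 235.  117.6] turn [0.02 0.02 6.11] shift now-axes [ 6.76 -1.2   0.68] target-axes [ 3.54 -5.88  0.7 ] F [ 0.1  0.2 -0.7] grip 69.9 0.0
```

```bash
python3 -m crank '[[[0,0,0,0,0,1,70],[0,0,0,0,0,1,70],[0,0,0,0,0,1,70],[0,0,0,0,0,1,70],[0,0,0,0,0,1,70],[0,0,0,0,0,1,70],[0.5,-0.9,0,0,0,0,70],[0.5,-0.9,0,0,0,0,70]]]' >/dev/null
python3 -m crank '[[[0.6,-1,0.2,0,0,0,70],[0.6,-1,0.2,0,0,0,70],[0.6,-1,0.2,0,0,0,70],[0.6,-1,0,0,0,0,70],[0.14,-0.08,0,0,0,0,70],[0,0,0,0,0,0,70],[0,0,0,0,0,0,70],[0,0,0,0,0,0,70]]]' >/dev/null
python3 go.py 462.9 220.2 10 126
python3 - <<'E'
from h import *
cv2.imwrite("pics/g2.png",cv2.resize(capture("scene")[150:300,290:490],(800,600)))
E
```

```text
t 13.0 pos [463.2 217.3 100.1] turn [0.   0.   0.11] shift now-axes [0.1  0.06 3.6 ] target-axes [0.1  0.06 3.6 ] F [-0.4 -0.5  0.1] grip 70.0 0.0
```

View pics/g2.png

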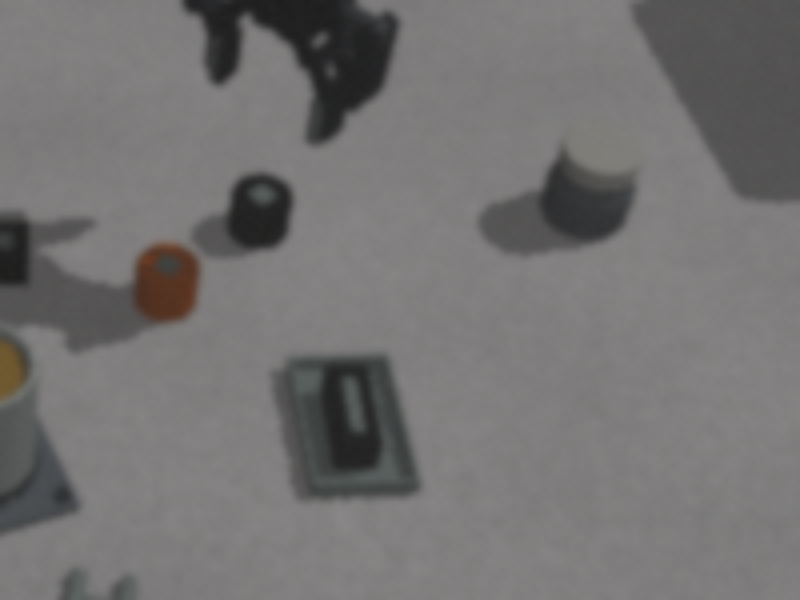

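The oblong mount lies flat in its tray at crop (350,415), and thick_round stands under the open gripper at (262,210). I descend on thick_round.

```bash
python3 -m crank '[[[0.1,0.06,0.8,0,0,0,70],[0,0,0.8,0,0,0,70],[0,0,0.8,0,0,0,70],[0,0,0.6,0,0,0,70],[0,0,0.4,0,0,0,70],[0,0,0.12,0,0,0,70],[0,0,0,0,0,0,70],[0,0,0,0,0,0,70]]]' >/dev/null
python3 go.py 462.9 220.2 12 126
python3 -m crank '[[[0,0,0,0,0,0,30],[0,0,0,0,0,0,30],[0,0,0,0,0,0,30],[0,0,0,0,0,0,30],[0,0,0,0,0,0,30],[0,0,0,0,0,0,30],[0,0,0,0,0,0,30],[0,0,0,0,0,0,30]]]' 40
python3 -m crank '[[[0,0,-0.5,0,0,0,30],[0,0,-1,0,0,0,30],[0,0,-1,0,0,0,30],[0,0,-1,0,0,0,30],[0,0,-1,0,0,0,30],[0,0,-1,0,0,0,30],[0,0,-0.5,0,0,0,30],[0,0,0,0,0,0,30]]]' >/dev/null
python3 go.py 634.5 15 120 126
```

```text
t 13.8 pos [462.6 220.3  12.9] turn [0.01 0.   0.11] shift now-axes [-0.01  0.01  0.04] target-axes [-0.01  0.01  0.04] F [ 0.5 -1.2 -0.1] grip 69.4 0.0
time_s: 14.65
eef_pos: [462.3, 220.3, 13.0]
ee_rot: [0.0, 0.447, 0.895, 0.0]
force: [-1.5, -0.2, 5.6]
grip_width: 0.452
grip_force: 39.8
t 15.4 pos [462.7 220.4 164. ] turn [0.02 0.01 0.11] shift now-axes [-10.69   0.56   1.78] target-axes [-10.69   0.73   1.76] F [-0.2 -0.8 -0.7] grip 38.3 40.3
```

```bash
python3 -m crank '[[[-0.8,0.05,0,0,0,0,30],[-1,0.05,0,0,0,0,30],[-1,0.05,0,0,0,0,30],[-1,0.05,0,0,0,0,30],[-1,0.05,0,0,0,0,30],[-1,0.05,0,0,0,0,30],[-1,0.05,0,0,0,0,30],[-1,0.05,0,0,0,0,30]]]' >/dev/null
python3 -m crank '[[[-1,0.05,0,0,0,0,30],[-0.9,0.05,0,0,0,0,30],[-0.6,0.03,0,0,0,0,30],[-0.39,0.03,0,0,0,0,30],[0,0,0.4,0,0,0,30],[0,0,0.4,0,0,0,30],[0,0,0,0,0,0,30],[0,0,0,0,0,0,30]]]' >/dev/null
python3 go.py 634.5 15 120 126
python3 - <<'E'
from h import *
cv2.imwrite("pics/g3.png",cv2.resize(capture("scene")[190:290,230:340],(660,600)))
E
```

```text
t 17.1 pos [633.3  15.5 141.9] turn [-0.   -0.01  0.12] shift now-axes [-0.05  0.03  0.88] target-axes [-0.04  0.03  0.88] F [ 0.1 -0.4 -0.5] grip 38.6 40.3
```

View pics/g3.png

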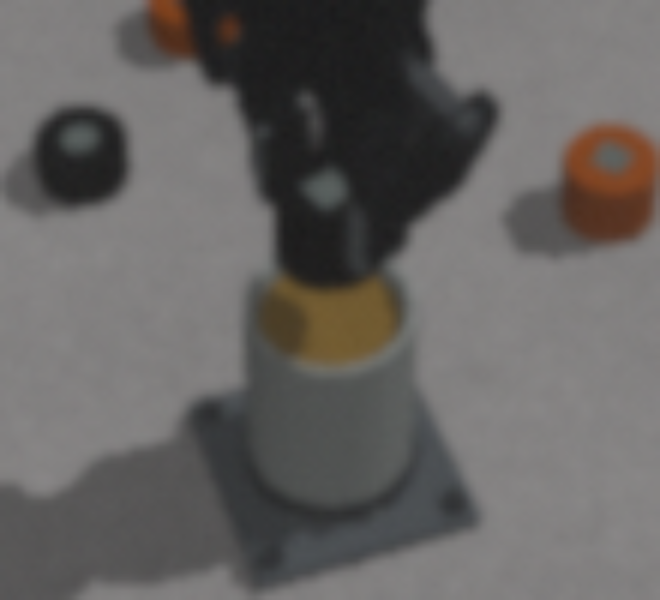

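The mount hangs over the tube, its centre near crop (326,235) and the tube's axis near (330,300). Lowering gently.

```bash
python3 -m crank '[[[-0.04,0.03,0.3,0,0,0,30],[0,0,0.3,0,0,0,30],[0,0,0.3,0,0,0,30],[0,0,0.2,0,0,0,30],[0,0,0.1,0,0,0,30],[0,0,0.1,0,0,0,30],[0,0,0,0,0,0,30],[0,0,0,0,0,0,30]]]' | egrep 'pos|force:'
python3 -m crank '[[[0,0,0.04,0,0,0,30],[0,0,0.04,0,0,0,30],[0,0,0,0,0,0,30],[0,0,0,0,0,0,30],[0,0,0,0,0,0,30],[0,0,0,0,0,0,30],[0,0,0,0,0,0,30],[0,0,0,0,0,0,30]]]' | egrep 'pos|force:'
```

```text
eef_pos: [635.0, 14.5, 110.0]
force: [0.3, -0.3, -1.7]
grip_force: 40.3
eef_pos: [634.9, 14.5, 107.8]
force: [0.6, 1.0, -0.4]
grip_force: 40.3
```

```bash
python3 -m crank '[[[0,0,0.06,0,0,0,30],[0,0,0,0,0,0,30],[0,0,0.04,0,0,0,30],[0,0,0,0,0,0,30],[0,0,0.04,0,0,0,30],[0,0,0,0,0,0,30],[0,0,0.04,0,0,0,30],[0,0,0,0,0,0,30]]]' | egrep 'pos|force:'
```

```text
eef_pos: [635.0, 14.5, 103.8]
force: [-2.1, -0.1, 4.8]
grip_force: 40.7
```

```bash
python3 -m crank '[[[0,0,0,0,0,0,55],[0,0,0,0,0,0,55],[0,0,0,0,0,0,55],[0,0,0,0,0,0,55],[0,0,-0.3,0,0,0,55],[0,0,-0.6,0,0,0,60],[0,0,-0.7,0,0,0,60],[0,0,-0.7,0,0,0,60]]]' >/dev/null
python3 -m crank '[[[0,0,-0.3,0,0,0,0],[0,0,0,0,0,0,0],[0,0,0,0,0,0,0],[0,0,0,0,0,0,0],[0,0,0,0,0,0,0],[0,0,0,0,0,0,0],[0,0,0,0,0,0,0],[0,0,0,0,0,0,0]]]' | egrep 'time|pos|width'
python3 go.py 634.5 15 120 126
python3 - <<'E'
from h import *
cv2.imwrite("pics/g4.png",cv2.resize(capture("scene")[190:290,230:340],(660,600)))
E
```

```text
time_s: 21.1
eef_pos: [634.9, 14.5, 168.2]
grip_width: 0.005
t 21.1 pos [634.9  14.5 168.2] turn [-0.   -0.    0.11] shift now-axes [ 0.02 -0.    1.93] target-axes [ 0.02 -0.    1.93] F [ 0.6 -0.2  0.5] grip 0.4 0.0
```

View pics/g4.png

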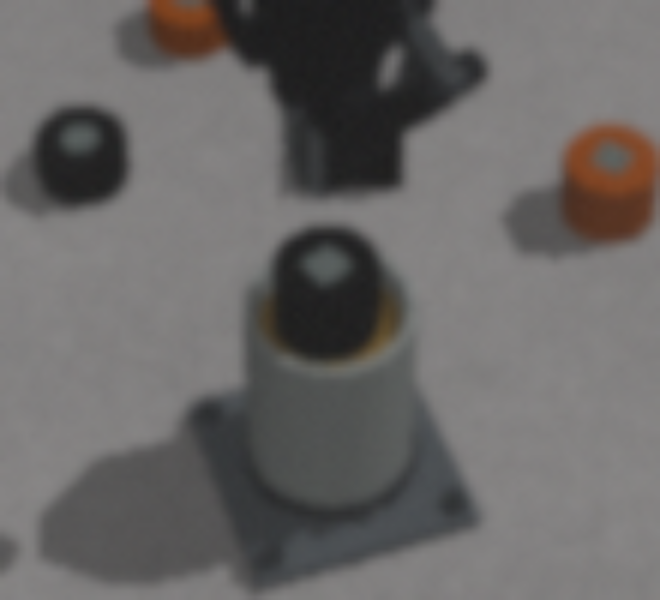

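The thick mount stands upright on the follower at crop (327,290), clear of the tube wall. Pressing it down.

```bash
python3 -m crank '[[[0,0,0.5,0,0,0,0],[0,0,0.5,0,0,0,0],[0,0,0.3,0,0,0,0],[0,0,0.2,0,0,0,0],[0,0,0.2,0,0,0,0],[0,0,0.2,0,0,0,0],[0,0,0.1,0,0,0,0],[0,0,0,0,0,0,0]]]' | egrep 'pos|force:'
python3 -m crank '[[[0,0,0.15,0,0,0,0],[0,0,0.15,0,0,0,0],[0,0,0.15,0,0,0,0],[0,0,0.15,0,0,0,0],[0,0,0.1,0,0,0,0],[0,0,0.1,0,0,0,0],[0,0,0,0,0,0,0],[0,0,0,0,0,0,0]]]' | egrep 'pos|force:'
```

```text
eef_pos: [635.0, 14.5, 118.5]
force: [-1.7, 0.9, 1.8]
grip_force: 0.7
eef_pos: [635.1, 14.5, 98.8]
force: [-1.4, 0.2, 5.6]
grip_force: 2.6
```

```bash
python3 -m crank '[[[0,0,0.1,0,0,0,0],[0,0,0.05,0,0,0,0],[0,0,0,0,0,0,0],[0,0,0,0,0,0,0],[0,0,0,0,0,0,0],[0,0,0,0,0,0,0],[0,0,0,0,0,0,0],[0,0,0,0,0,0,0]]]' | egrep 'pos|force:'
python3 -m crank '[[[0,0,-0.2,0,0,0,0],[0,0,-0.6,0,0,0,0],[0,0,-0.8,0,0,0,0],[0,0,-1,0,0,0,0],[0,0,-0.4,0,0,0,70],[0,0,0,0,0,0,70],[0,0,0,0,0,0,70],[0,0,0,0,0,0,70]]]' >/dev/null
python3 go.py 466.7 -69.4 100 126
python3 - <<'E'
from h import *
cv2.imwrite("pics/g5.png",cv2.resize(capture("scene")[190:290,230:340],(660,600)))
E
```

```text
eef_pos: [635.1, 14.5, 95.0]
force: [-1.6, 0.7, 5.8]
grip_force: 2.8
t 24.4 pos [634.4  14.6 168. ] turn [-0.01 -0.01  0.11] shift now-axes [ 1.33 -7.38  2.74] target-axes [ 1.22 -7.4   2.72] F [-0.1  0.5 -0.4] grip 58.3 0.0
```

View pics/g5.png

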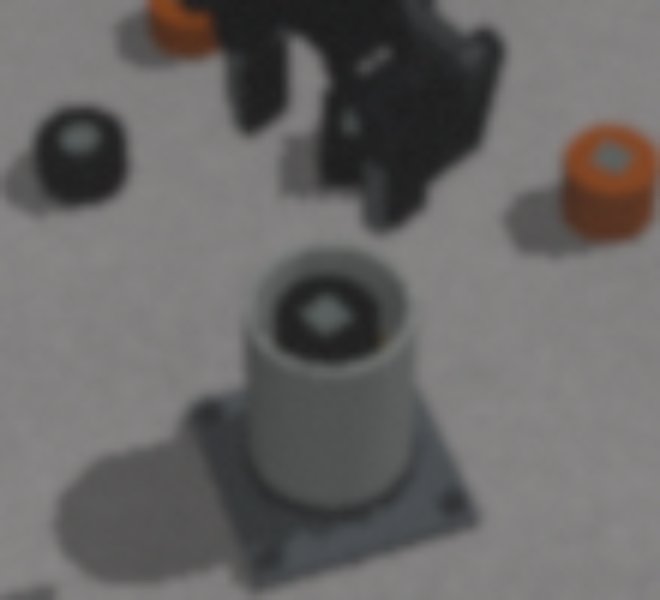

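The thick mount's face now sits just below the rim, level, at crop (328,315). Now the thin one.

```bash
python3 -m crank '[[[0.17,-0.8,0,0,0,0,70],[0.17,-1,0,0,0,0,70],[0.17,-1,0,0,0,0,70],[0.17,-1,0,0,0,0,70],[0.17,-1,0.4,0,0,0,70],[0.16,-1,0.8,0,0,0,70],[0.16,-0.98,0.8,0,0,0,70],[0.16,-0.6,0.72,0,0,0,70]]]' >/dev/null
python3 -m crank '[[[0,0,0.5,0,0,0,70],[0,0,0.5,0,0,0,70],[0,0,0.5,0,0,0,70],[0,0,0.3,0,0,0,70],[0,0,0,0,0,0,70],[0,0,0,0,0,0,70],[0,0,0,0,0,0,70],[0,0,0,0,0,0,70]]]' >/dev/null
python3 go.py 466.7 -69.4 7 126
```

```text
t 26.0 pos [467.6 -69.7  57. ] turn [0.   0.01 0.11] shift now-axes [ 0.03 -0.02  2.  ] target-axes [ 0.03 -0.02  2.  ] F [-0.7 -0.5 -0.3] grip 69.8 0.0
```

```bash
python3 -m crank '[[[0.03,-0.02,0.6,0,0,0,70],[0,0,0.6,0,0,0,70],[0,0,0.5,0,0,0,70],[0,0,0.3,0,0,0,70],[0,0,0,0,0,0,70],[0,0,0,0,0,0,70],[0,0,0,0,0,0,30],[0,0,0,0,0,0,30]]]' | egrep 'pos|force:'
python3 -m crank '[[[0,0,0,0,0,0,30],[0,0,0,0,0,0,30],[0,0,0,0,0,0,30],[0,0,0,0,0,0,30],[0,0,0,0,0,0,30],[0,0,0,0,0,0,30],[0,0,0,0,0,0,30],[0,0,0,0,0,0,30]]]'  | egrep 'pos|force:|width'
python3 -m crank '[[[0,0,-0.5,0,0,0,30],[0,0,-1,0,0,0,30],[0,0,-1,0,0,0,30],[0,0,-1,0,0,0,30],[0,0,-1,0,0,0,30],[0,0,-1,0,0,0,30],[0,0,-0.6,0,0,0,30],[0,0,0,0,0,0,30]]]' >/dev/null
python3 go.py 635 14.5 120 126
```

```text
eef_pos: [466.7, -69.4, 7.0]
force: [0.9, 0.2, -0.8]
grip_force: 0.0
eef_pos: [466.8, -69.4, 7.3]
force: [-1.6, 0.1, 6.2]
grip_width: 0.45
grip_force: 39.5
t 28.4 pos [467.3 -69.6 161.6] turn [0.02 0.03 0.11] shift now-axes [-1.33  7.38  1.69] target-axes [-1.22  7.4   1.66] F [-0.5  0.2 -0.1] grip 38.4 40.3
```

```bash
python3 -m crank '[[[-0.17,0.7,0,0,0,0,30],[-0.17,1,0,0,0,0,30],[-0.17,1,0,0,0,0,30],[-0.17,1,0,0,0,0,30],[-0.17,1,0,0,0,0,30],[-0.16,1,0,0,0,0,30],[-0.16,1,0,0,0,0,30],[-0.16,0.68,0,0,0,0,30]]]' >/dev/null
python3 -m crank '[[[0,0,0.4,0,0,0,30],[0,0,0.5,0,0,0,30],[0,0,0.4,0,0,0,30],[0,0,0.2,0,0,0,30],[0,0,0,0,0,0,30],[0,0,0,0,0,0,30],[0,0,0,0,0,0,30],[0,0,0,0,0,0,30]]]' >/dev/null
python3 go.py 635 14.5 104 126
python3 - <<'E'
from h import *
cv2.imwrite("pics/g6.png",cv2.resize(capture("scene")[190:290,230:340],(660,600)))
E
```

```text
t 30.0 pos [634.2  14.8 122. ] turn [0.   0.   0.11] shift now-axes [-0.03  0.02  0.72] target-axes [-0.03  0.02  0.72] F [-0.1 -0.4 -0.6] grip 38.5 40.4
```

View pics/g6.png

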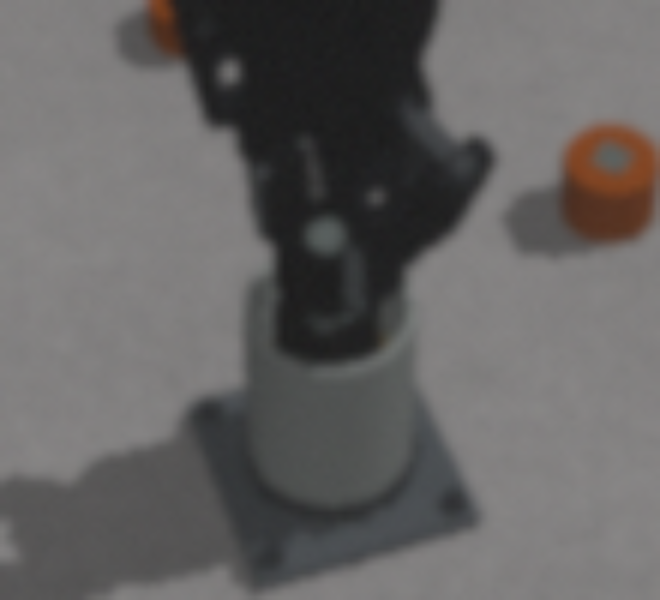

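The thin mount, round section at crop (325,237), hangs straight over the tube and the thick mount. Lowering it until it touches.

```bash
python3 -m crank '[[[-0.03,0.02,0.3,0,0,0,30],[0,0,0.2,0,0,0,30],[0,0,0.15,0,0,0,30],[0,0,0.05,0,0,0,30],[0,0,0.04,0,0,0,30],[0,0,0,0,0,0,30],[0,0,0,0,0,0,30],[0,0,0,0,0,0,30]]]' | egrep 'pos|force:'
python3 -m crank '[[[0,0,0.04,0,0,0,30],[0,0,0,0,0,0,30],[0,0,0.02,0,0,0,30],[0,0,0,0,0,0,30],[0,0,0,0,0,0,30],[0,0,0,0,0,0,30],[0,0,0,0,0,0,30],[0,0,0,0,0,0,30]]]' | egrep 'pos|force:'
```

```text
eef_pos: [634.9, 14.5, 103.2]
force: [0.6, 0.5, -0.6]
grip_force: 40.4
eef_pos: [635.1, 14.5, 102.2]
force: [-0.6, 0.1, 4.9]
grip_force: 41.0
```

```bash
python3 -m crank '[[[0,0,0,0,0,0,55],[0,0,0,0,0,0,55],[0,0,0,0,0,0,55],[0,0,0,0,0,0,55],[0,0,-0.3,0,0,0,55],[0,0,-0.6,0,0,0,60],[0,0,-0.7,0,0,0,60],[0,0,-0.7,0,0,0,60]]]' >/dev/null
python3 -m crank '[[[0,0,0,0,0,0,0],[0,0,0,0,0,0,0],[0,0,0,0,0,0,0],[0,0,0,0,0,0,0],[0,0,0,0,0,0,0],[0,0,0,0,0,0,0],[0,0,0,0,0,0,0],[0,0,0,0,0,0,0]]]' | egrep 'time|pos|width'
python3 - <<'E'
from h import *
cv2.imwrite("pics/g7.png",cv2.resize(capture("scene")[190:290,230:340],(660,600)))
E
```

```text
time_s: 33.25
eef_pos: [634.9, 14.5, 159.0]
grip_width: -0.006
```

View pics/g7.png

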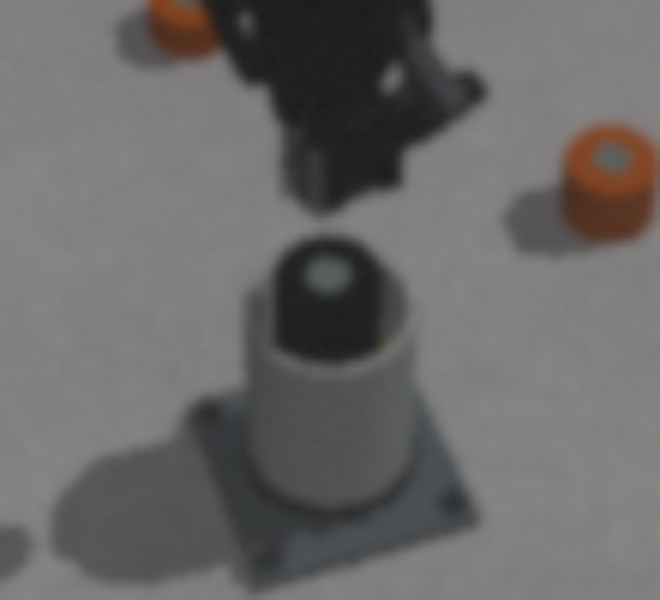

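The thin mount stands upright on the thick one at crop (328,295). Pressing it down.

```bash
python3 -m crank '[[[0,0,0.4,0,0,0,0],[0,0,0.5,0,0,0,0],[0,0,0.3,0,0,0,0],[0,0,0.2,0,0,0,0],[0,0,0.2,0,0,0,0],[0,0,0.15,0,0,0,0],[0,0,0.1,0,0,0,0],[0,0,0.1,0,0,0,0]]]' | egrep 'pos|force:'
python3 -m crank '[[[0,0,0.15,0,0,0,0],[0,0,0.15,0,0,0,0],[0,0,0.15,0,0,0,0],[0,0,0.1,0,0,0,0],[0,0,0.04,0,0,0,0],[0,0,0,0,0,0,0],[0,0,0,0,0,0,0],[0,0,0,0,0,0,0]]]' | egrep 'pos|force:'
```

```text
eef_pos: [635.2, 14.5, 111.4]
force: [-2.5, 0.3, 7.1]
grip_force: 3.8
eef_pos: [635.2, 14.5, 96.6]
force: [-3.4, 0.4, 6.2]
grip_force: 3.1
```

```bash
python3 -m crank '[[[0,0,-0.2,0,0,0,0],[0,0,-0.6,0,0,0,0],[0,0,-0.8,0,0,0,0],[0,0,-1,0,0,0,0],[0,0,-0.4,0,0,0,70],[0,0,0,0,0,0,70],[0,0,0,0,0,0,70],[0,0,0,0,0,0,70]]]' | egrep 'time|pos|force:'
python3 go.py 474 49.5 100 79.8
```

```text
time_s: 35.7
eef_pos: [634.4, 14.6, 169.1]
force: [0.0, -0.1, -0.2]
grip_force: 0.0
t 35.7 pos [634.4  14.6 169.1] turn [-0.02 -0.01  5.89] shift now-axes [ 4.96 -4.29  2.78] target-axes [ 0.24 -6.56  2.76] F [ 0.  -0.1 -0.2] grip 57.8 0.0
```

```bash
python3 -m crank '[[[0,0,0,0,0,1,70],[0,0,0,0,0,1,70],[0,0,0,0,0,1,70],[0,0,0,0,0,1,70],[0,0,0,0,0,1,70],[0,0,0,0,0,0.9,70],[0.1,-0.8,0,0,0,0,70],[0.14,-1,0,0,0,0,70]]]' >/dev/null
python3 -m crank '[[[0,-1,0,0,0,0,70],[0,-1,0,0,0,0,70],[0,-1,0.8,0,0,0,70],[0,-1,0.8,0,0,0,70],[0,-0.76,0.8,0,0,0,70],[0,0,0.4,0,0,0,70],[0,0,0,0,0,0,70],[0,0,0,0,0,0,70]]]' >/dev/null
python3 go.py 474 49.5 8 79.8
python3 - <<'E'
from h import *
cv2.imwrite("pics/g8.png",cv2.resize(capture("scene")[170:290,210:370],(800,600)))
E
```

```text
t 37.3 pos [475.8  49.5 100.9] turn [ 0.01 -0.   -0.02] shift now-axes [-0.01 -0.07  3.72] target-axes [-0.01 -0.07  3.72] F [ 0.1 -0.2  0.9] grip 70.1 0.0
```

View pics/g8.png

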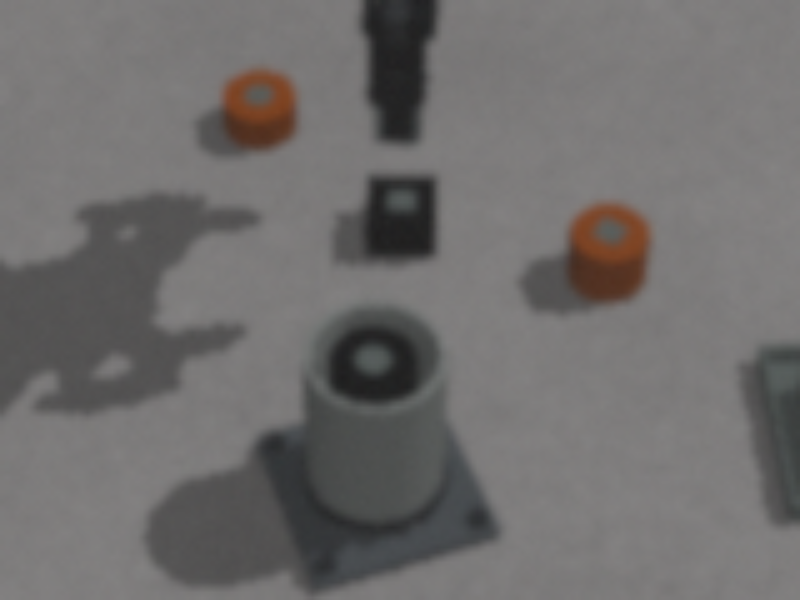

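The thin mount sits just below the rim at crop (373,360), round section uppermost and level. The square mount at (402,215) is under the open gripper, so I pick it.

```bash
python3 -m crank '[[[0,-0.07,0.8,0,0,0,70],[0,0,0.8,0,0,0,70],[0,0,0.8,0,0,0,70],[0,0,0.7,0,0,0,70],[0,0,0.4,0,0,0,70],[0,0,0.22,0,0,0,70],[0,0,0,0,0,0,70],[0,0,0,0,0,0,70]]]' | egrep 'pos|force:'
python3 -m crank '[[[0,0,0,0,0,0,25],[0,0,0,0,0,0,25],[0,0,0,0,0,0,25],[0,0,0,0,0,0,25],[0,0,0,0,0,0,25],[0,0,0,0,0,0,25],[0,0,0,0,0,0,25],[0,0,0,0,0,0,25]]]' 40 | egrep 'pos|force:|width'
python3 -m crank '[[[0,0,-0.5,0,0,0,25],[0,0,-1,0,0,0,25],[0,0,-1,0,0,0,25],[0,0,-1,0,0,0,25],[0,0,-1,0,0,0,25],[0,0,-1,0,0,0,25],[0,0,-0.5,0,0,0,25],[0,0,0,0,0,0,25]]]' >/dev/null
python3 go.py 608.5 -231 150 78
```

```text
eef_pos: [473.5, 50.0, 8.2]
force: [0.2, -0.8, 0.9]
grip_force: 0.0
eef_pos: [473.3, 50.1, 8.2]
force: [-1.0, 0.1, 5.8]
grip_width: 0.409
grip_force: 40.5
t 39.8 pos [473.6  50.  159.8] turn [ 0.03 -0.    0.21] shift now-axes [-10.09   7.32   0.42] target-axes [-9.87  7.62  0.39] F [-0.1  0.1 -1.7] grip 35.0 40.0
```

```bash
python3 -m crank '[[[-0.6,0.4,0,0,0,0,25],[-0.9,0.65,0,0,0,0,25],[-0.9,0.65,0,0,0,0,25],[-0.9,0.65,0,0,0,0,25],[-0.9,0.65,0,0,0,0,25],[-0.9,0.65,0,0,0,0,25],[-0.9,0.65,0,0,0,0,25],[-0.9,0.65,0,0,0,0,25]]]' >/dev/null
python3 -m crank '[[[-0.9,0.65,0,0,0,0,25],[-0.9,0.65,0,0,0,0,25],[-0.8,0.6,0,0,0,0,25],[-0.59,0.47,0,0,0,0,25],[0,0,0.8,0,0,0.21,25],[0,0,0.8,0,0,0,25],[0,0,0.8,0,0,0,25],[0,0,0.8,0,0,0,25]]]' >/dev/null
python3 -m crank '[[[0,0,0.6,0,0,0,25],[0,0,0.4,0,0,0,25],[0,0,0,0,0,0,25],[0,0,0,0,0,0,25],[0,0,0,0,0,0,25],[0,0,0,0,0,0,25],[0,0,0,0,0,0,25],[0,0,0,0,0,0,25]]]' >/dev/null
python3 go.py 608.5 -231 11.5 78
```

```text
t 42.1 pos [ 607.9 -230.9   52.8] turn [0. 0. 0.] shift now-axes [-0.    0.02  1.65] target-axes [-0.    0.03  1.65] F [-0.3  0.2 -1.1] grip 34.9 40.0
```

```bash
python3 -m crank '[[[0,0,0.5,0,0,0,25],[0,0,0.5,0,0,0,25],[0,0,0.4,0,0,0,25],[0,0,0.2,0,0,0,25],[0,0,0.03,0,0,0,25],[0,0,0,0,0,0,25],[0,0,0,0,0,0,25],[0,0,0,0,0,0,25]]]' | egrep 'pos|force:'
python3 -m crank '[[[0,0,0,0,0,0,50],[0,0,0,0,0,0,50],[0,0,0,0,0,0,50],[0,0,-0.3,0,0,0,50],[0,0,-0.8,0,0,0,60],[0,0,-1,0,0,0,60],[0,0,-1,0,0,0,60],[0,0,-1,0,0,0,60]]]' >/dev/null
python3 -m crank '[[[0,-1,-1,0,0,0,60],[0,-1,-1,0,0,0,60],[0,-1,-1,0,0,0,60],[0,-1,0,0,0,0,60],[0,-1,0,0,0,0,60],[0,-1,0,0,0,0,60],[0,0,0,0,0,0,60],[0,0,0,0,0,0,60]]]' | egrep 'time|pos'
python3 - <<'E'
from h import *
S=capture("scene");cv2.imwrite("pics/end.png",np.clip(cv2.resize(S[165:305,40:460],(800,267))*1.5,0,255).astype(np.uint8));cv2.imwrite("pics/end_top.png",capture("top"))
E
```

```text
eef_pos: [607.8, -230.9, 11.7]
force: [-0.3, -0.6, -0.6]
grip_force: 40.0
time_s: 44.55
eef_pos: [461.3, -199.9, 190.2]
```

View pics/end.png

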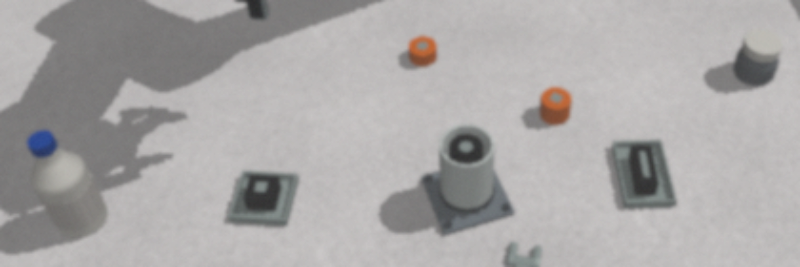

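The square mount lies in its tray at crop (262,195), the oblong in its tray at (645,170), and the thin mount is in the tube at (466,148). The bottle and jar are undisturbed and the arm is clear, so I hand the job in.

```bash
python3 -c "from rig import *;print(finish_job())"
```

```text
the job is handed in; nothing more can be done
None
```

I handed the job in at about 45 s on the robot's clock (no verdict came back): the thick then thin round mounts are pressed just below the feeder rim, the square and oblong mounts lie flat in their trays, and the bottle, jar and orange look-alikes were not touched.

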